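# Open the battery bay of the light-pen tester

## Task

The battery bay of the light-pen tester has to be opened: press the cover's snap tab fully in, where it stays, then push the released cover by its upright rib off its seat, until it lies flat on the tester's own tray with the cells in the bay uncovered. Do it all with the fingertips: never lift or carry the cover, leave everything else on the table where it is, and finish clear of everything.

Things in the scene. Friction and masses are not known exactly. Their poses are not given: they have to be found in the camera images.
- tester: the light-pen tester, a long low white box fixed to the table, 380 mm (its x) by 130 mm (y); origin at table height on its centre line, z up. Its flat deck is 60 mm above the table. Along x: bare deck -175 to -130 mm; the cover's seat over the battery bay, -120 to -20; snap tab, -18 to 34; tray, -20 to 150; grey indicator head 25 mm high, 160 to 205.
- seat (a point): middle of the cover's seat, level with its ledges, 65 mm above the table (5 mm above the deck). Side walls 17 mm above the deck at y = +-42 to 50 mm; lips from them reach in to |y| = 34 mm over the cover's long edges; two rear stops at |y| 30 to 45 mm, 11 mm above the deck. Between and behind the stops the deck is bare for 45 mm. The cover leaves only towards the tester's +x.
- tray (a point): middle of the free tray, on the deck 60 mm above the table, at x = 92 mm in the tester's frame. The tray is the deck itself between rims 8 mm high: inner faces at y = +-46 mm, end wall at x = 150 mm. The snap tab stands in its near part.
- cover: the grey cover, a loose plate 100 mm (x) by 80 mm (y), 6 mm thick, 80 to 170 g; origin at the centre of its underside, at the start at x = -70, y = 0 in the tester's frame, axes parallel to it. With the tab in it slides easily (under 5 N). Wholly off the seat when its origin is past x = 30 mm; it then drops 5 mm onto the tray. The tray's end wall stops it at 100 mm.
- cover_rib (a point): middle of the rear (-x) face of the cover's upright rib, at the cover's trailing end: 49 mm behind the cover's origin, 16 mm above its underside (81 mm above the table at the start). The rib is 48 mm wide (y), 6 mm thick (x), its top 26 mm above the cover's underside. Push this face towards +x.
- tab_pad (a point): middle of the flat top of the snap tab, where to press: x = 10 mm, y = 0 in the tester's frame, 73 mm above the table with the tab out. The top is 52 mm (x) by 34 mm (y). The cover's leading edge is 30 mm from this point towards -x, its top 71 mm above the table: keep the fingers off it.
- snap_tab (a joint): how far the tab is pressed down, m: 0 to 0.002 at the start (out, blocking the cover), 0.012 fully in (stop; its top is then 1 mm above the deck). It resists with about 5 N of friction and stays where it is left; the cover passes over it beyond about 0.009.
- pen_a: a light pen lying on the table beside the tester: black barrel 22 mm thick, clear cone tip, 147 mm long; origin under its middle, x along it. Bystander.
- pen_b: a second light pen, same as pen_a, on the other side of the tester. Bystander.
- spare_cell: a spare round battery cell standing upright beside the tester, 26 mm diameter, 49 mm tall; origin at the centre of its underside. Bystander.
- tape_roll: roll of clear tape lying flat, 84 mm outside diameter, 24 mm tall; origin at the centre of its underside. Bystander.
- cap_jar: closed jar, 64 mm diameter, 75 mm tall; origin at the centre of its underside. Bystander.
- small_carton: cardboard box 80 x 70 x 60 mm; origin at the centre of its underside. Bystander.
- screwdriver: screwdriver lying on the table; origin on the table line under it. Bystander.

How it is judged:
By the outcome, as a careful person would: the job done as asked, in the order asked, and still so for the second after the job is handed in, with the robot touching nothing.
It also fails if it takes over 40 s, if anything falls off the work surface, if the arm or the gripper's body presses on something with over 40 N, if the wrist force passes 120 N, or if a joint passes its speed limit or range.

## Robot

A 7-joint arm with a two-finger parallel gripper is mounted at the origin on the work surface. World frame = base frame: x ahead of the robot, y to its left, z up, the work surface at z = 0. Lengths are in mm, angles in degrees, forces in N, time in s.
With the tool pointing down it reaches from about 400 to 875 mm from the base axis. Payload 6.5 kg.
Tool frame: the origin (TCP) lies midway between the tips of the shut fingers; the grasp point (between the pads) lies 19 mm behind it (grasp_offset is the distance from the TCP to the grasp point, in mm); z points along the fingers, y is the line along which they close (so a half turn about z gives the same grasp; the last joint's range is limited). The gripper opens to 85 mm and grips with 20 to 120 N. Pads are 22 mm wide; open, the fingers measure 114 mm over their backs; the gripper's body (76 mm by 85 mm) begins 54 mm behind the grasp point. The pads swing forward as they close: fully open they stand 13 mm farther back than shut.
Start: joints at [-77.361, 30.733, -0.252, 88.115, 0.149, 61.152, -4.079], TCP at [183.871, 623.443, 199.09] pointing down, gripper open.
Joint ranges: [-154.64, 154.64], [-21.42, 123.67], [-72.66, 72.17], [13.99, 137.28], [-74.86, 254.86], [10.95, 109.41], [-158.01, 158.01]. Speed limits (degrees/s): [136.94, 136.94, 180, 180, 180, 180, 180].

## Interface

Orientations are given as [roll, pitch, yaw] about the fixed x, y, z axes, in that order (R = Rz(yaw) Ry(pitch) Rx(roll)).
In Python, from workcell import reach, move_l, move_joints, command_gripper, sleep, ik, capture, Unreachable, close_job, current_t, current_joints, current_joint_vel, current_tau, current_ee_pos, current_orientation, current_force, current_wrist_torque, current_gripper_width, current_gripper_force, grasp_offset gives the robot as it stands. Calls block until the motion is done:
- reach(position, orientation): joint-space move of the TCP to a pose.
- move_l(position, rotation=None, v=150): straight line of the TCP; rotation=None keeps the orientation; v is the mean speed in mm/s.
- move_joints(angles): joint-space move.
- command_gripper(opening, grasp_force=None): finger opening in mm; grasp_force is the grip in N (None keeps the last); returns when the fingers have stopped.
- sleep(seconds).
- ik(position, orientation): joint angles nearest the present ones, or None.
- capture(name): name is "side" or "top" or "wrist"; returns a dict with "color" (420x560x3 uint8, red, green, blue), "range_z" (420x560 float32, mm along the optical axis (not along the pixel's ray), 0 where there is no reading), "fov_y" (degrees; the focal length in pixels is half the picture's height over the tangent of half this angle, whatever the lens; pixels are square), "cx", "cy" (the principal point, pixels), "view" (4x4, takes a point from world to camera coordinates). Camera axes: x right, y up, looking along -z (the intrinsics and any distortion apply to the point x, -y, -z); pixel columns grow to the right and rows downward; lengths in mm; the calibration is good to about 2 mm. A picture is of the moment at which its call begins.
A pose or a line that the arm cannot do raises Unreachable and nothing moves.
- close_job(): hands the job in; it is judged then, once.
Readings, each from a call of its own:
- current_t(): time.
- current_joints(): joint angles.
- current_joint_vel(): joint speeds.
- current_tau(): joint torques, N m.
- current_ee_pos(): TCP position.
- current_orientation(): TCP orientation.
- current_force(): force on the tool from outside, world axes, zero at the start.
- current_wrist_torque(): the same for the moment, N m.
- current_gripper_width(): finger opening in mm.
- current_gripper_force(): force on a finger pad.
Only numpy, scipy, OpenCV 4.12 (cv2) and the standard library are available. Lean on these libraries where they do the work, as an engineer would, in place of code of your own. Each camera call takes 0.05 s, during which the arm holds its last target. There are 200 camera calls.

## Working session

There is one attempt and no reset: what is moved stays moved. The work goes in short steps, each a Python script; the robot and the scene stay as the last script left them, time stands still between calls to the robot, and variables do not carry over. Pictures are saved under pics/ and viewed, at most 10 in all, crops included, and the job is handed in when it is done.

```bash
mkdir -p pics; ls; cat > h.py <<'E'
import numpy as np, cv2
from workcell import *
def snap(name, f):
    c=capture(name); np.savez(f'pics/{f}.npz',**{k:np.asarray(v) for k,v in c.items()})
    cv2.imwrite(f'pics/{f}.png',c['color'][:,:,::-1]); return c
def cloud(c):
    H,W=c['range_z'].shape; f=H/2/np.tan(np.radians(float(c['fov_y']))/2)
    v,u=np.mgrid[:H,:W]; d=c['range_z'].astype(float)
    P=np.stack([(u-c['cx'])/f*d,-(v-c['cy'])/f*d,-d,np.ones_like(d)],-1)
    X=P@np.linalg.inv(c['view']).T; X=X[...,:3]; X[d<=0]=np.nan; return X
E
python3 - <<'E'
from h import *
for n in('top','side'):
    c=snap(n,n+'1'); print(n,c['fov_y'],c['cx'],c['cy'],np.linalg.inv(c['view']).round(2).tolist(),(c['range_z']>0).mean(), [k for k in c])
    X=cloud(c); print(np.nanpercentile(X[...,2],[1,10,50,90,99]))
a=cv2.imread('pics/top1.png')
print(current_t(),current_orientation())
E
```

```text
pics
top 53.23486585009694 282.0731880166649 215.19091619006255 [[0.01, 0.98, -0.17, 416.21], [-1.0, 0.02, 0.02, -10.37], [0.02, 0.17, 0.98, 1180.28], [0.0, 0.0, 0.0, 1.0]] 0.9959608843537415 ['color', 'range_z', 'fov_y', 'cx', 'cy', 'view']
[-7.57990406e+02 -7.47179311e+02  2.74606002e-01  6.11965437e+01
  1.55736544e+02]
side 49.605484412126984 277.31487889179215 207.80239609946327 [[0.99, 0.06, -0.12, 431.59], [-0.13, 0.54, -0.83, -1081.81], [0.01, 0.84, 0.54, 769.73], [0.0, 0.0, 0.0, 1.0]] 0.9958078231292516 ['color', 'range_z', 'fov_y', 'cx', 'cy', 'view']
[-7.52004494e+02 -3.07116628e+02  2.36422280e-01  2.84550257e+02
  5.14840945e+02]
0.1 [-1.79911522e+02  7.03194790e-03  1.63571469e+02]
```

View pics/top1.png

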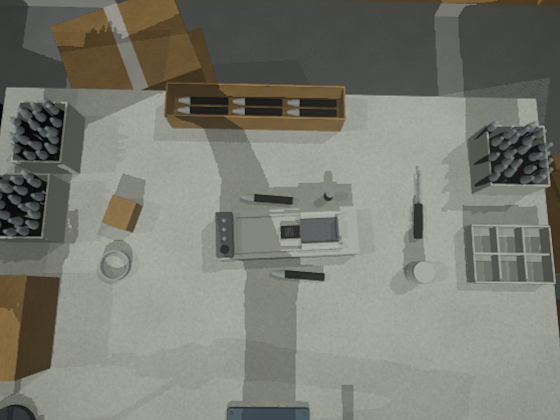

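View pics/side1.png

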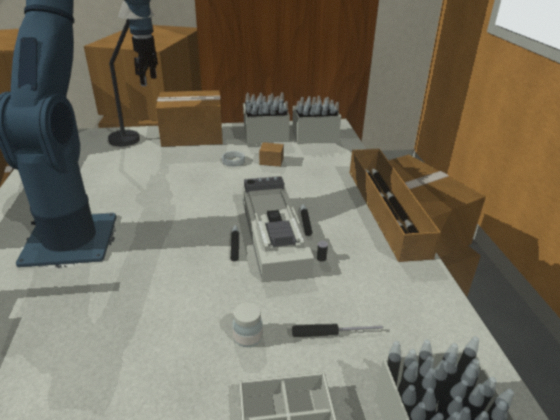

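The top view shows the tester lying across the view: head at (225,235), tab at (290,232), cover at (320,231), pens at (268,199) and (300,275). So tester +x is roughly world +y. The side view agrees, and the arm is parked clear.

```bash
python3 - <<'E'
from h import *
c=dict(np.load('pics/top1.npz')); X=cloud(c)
roi=np.zeros(X.shape[:2],bool); roi[190:290,205:370]=1
z=X[...,2]; m=roi&(z>45)&(z<110)
n,l,s,_=cv2.connectedComponentsWithStats(m.astype(np.uint8)); k=1+s[1:,4].argmax(); m=l==k; print(s[k])
P=X[m]; r=cv2.minAreaRect(P[:,:2].astype(np.float32)); print(r)
(cx,cy),_,_=r; b=cv2.boxPoints(r); e=b[1]-b[0]; e2=b[2]-b[1]
ex=e if np.linalg.norm(e)>np.linalg.norm(e2) else e2; ex/=np.linalg.norm(ex); ex=ex*np.sign(ex[1])
print('yaw',np.degrees(np.arctan2(ex[1],ex[0])))
R=np.array([ex,[-ex[1],ex[0]]]); L=(P[:,:2]-[cx,cy])@R.T
for a in range(-190,210,10):
    q=P[(abs(L[:,0]-a)<5)&(abs(L[:,1])<15),2]; w=P[(abs(L[:,0]-a)<5),2]
    print(a,len(q),np.median(q).round(1) if len(q) else '',q.max().round(1) if len(q) else '')
E
```

```text
[ 216  206  144   55 6829]
((567.1647338867188, -44.612701416015625), (130.94488525390625, 380.4364318847656), 3.5936391353607178)
yaw 93.59364
-190 20 59.5 64.5
-180 38 60.0 64.9
-170 42 60.5 64.8
-160 41 59.8 64.0
-150 38 59.9 63.5
-140 26 60.5 63.9
-130 46 89.0 96.6
-120 43 71.1 75.7
-110 41 71.4 75.6
-100 40 71.8 74.6
-90 40 71.9 75.6
-80 45 71.6 75.5
-70 39 71.6 78.4
-60 42 72.1 77.8
-50 43 72.3 76.2
-40 43 71.7 77.1
-30 37 71.9 77.7
-20 40 72.8 77.4
-10 45 73.3 78.8
0 43 73.4 78.3
10 38 73.3 75.8
20 40 63.1 77.2
30 44 60.7 62.7
40 42 60.2 67.9
50 37 60.6 65.7
60 42 60.6 64.3
70 46 60.3 64.7
80 39 60.5 64.4
90 39 60.5 65.0
100 44 61.2 65.6
110 44 60.5 64.2
120 35 60.3 66.1
130 43 60.3 63.5
140 46 67.2 81.2
150 55 85.8 90.2
160 43 86.0 95.7
170 38 88.2 97.8
180 45 85.4 90.4
190 23 85.5 88.4
200 0
```

The rectangle measures 380 x 131 mm as given. The rib, tab and head edges put the box at x = -175 to 205 in the tester's frame, so the origin is 15 mm behind the middle of the rectangle. I'll go above the tab and take a close look.

```bash
cat >> h.py <<'E'
YAW=93.6; ex=np.array([np.cos(np.radians(YAW)),np.sin(np.radians(YAW))]); ey=np.array([-ex[1],ex[0]])
O=np.array([567.16,-44.61])-15*ex
def W(x,y,z): return [*(O+x*ex+y*ey),z]
E
python3 - <<'E'
from h import *
for yw in (93.6,-86.4):
    q=ik(W(10,0,220),[180,0,yw]); print(yw,None if q is None else np.round(q,1))
best=min((93.6,-86.4),key=lambda a: 1e9 if ik(W(10,0,220),[180,0,a]) is None else abs(ik(W(10,0,220),[180,0,a])[6]))
print(best)
command_gripper(0)
reach(W(-20,0,260),[180,0,best])
c=snap('wrist','w1'); X=cloud(c)
print(current_t(),current_ee_pos(),W(-20,0,260),current_force(),current_gripper_width())
T=np.stack([(X[...,:2]-O)@ex,(X[...,:2]-O)@ey,X[...,2]],-1); np.save('pics/w1T.npy',T)
z=T[...,2]
print(np.isfinite(z).mean())
E
```

```text
93.6 [-29.   25.3  39.5 101.1 -18.3  60.1  20.6]
-86.4 [ -42.9   34.3   62.9  101.8  -33.6   65.1 -145.5]
93.6
3.75 [569.53631487 -78.54258088 259.83104628] [np.float64(569.3576681835259), np.float64(-79.54093549498951), 260] [ 0.24466346 -0.84490215  0.0698952 ] 0.1035907618254638
0.9961607142857143
```

View pics/w1.png

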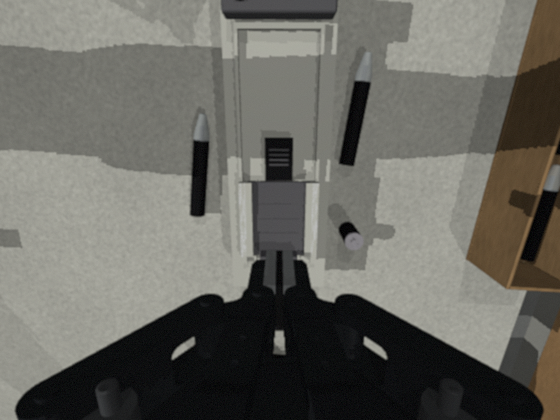

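The close look shows the black tab at (278,158), the cover at (278,218) with its leading edge at row 181, and the fingers just behind the cover in view. I'll check the frame against these.

```bash
python3 - <<'E'
from h import *
T=np.load('pics/w1T.npy'); c=dict(np.load('pics/w1.npz')); g=c['color'].max(-1)
t=np.zeros(g.shape,bool); t[130:181,255:305]=1
p=T[t&(g<60)&(abs(T[...,2]-73)<6)]
print('tab med',np.median(p,0).round(1),np.percentile(p,[2,98],axis=0).round(1))
# cover leading edge: rows with brightness transition at tab-free columns
for col in (258,262,298): 
    i=170+np.argmin(np.diff(g[170:190,col].astype(int))); print(col,i,T[i+2,col].round(1))
# deck side edges from depth, at rows 50..120
for r in (60,90,120,160):
    q=T[r]; k=np.where((q[:,2]>50)&(np.arange(560)>200)&(np.arange(560)<350))[0]; print(r,q[k[0]].round(1),q[k[-1]].round(1))
q=T[(abs(T[...,1])<30)&(T[...,2]>80)&(T[...,0]>120)]; print('head front x',np.percentile(q[:,0],2).round(1) if len(q) else None)
E
```

```text
tab med [14.1 -0.4 72.6] [[-13.1 -15.9  71. ]
 [ 36.5  15.1  74.1]]
258 180 [-17.4  25.3  69.7]
262 180 [-17.2  20.2  70.6]
298 180 [-17.1 -24.9  71.3]
60 [123.2  64.6  59. ] [123.  -64.1  60.3]
90 [90.8 63.7 61. ] [ 91.1 -64.9  59.4]
120 [57.1 64.5 60.1] [ 57.1 -64.2  60.1]
160 [ 8.9 64.3 61.2] [  8.9 -64.1  60.4]
head front x 163.5
```

Yaw and y agree. x is about 2.5 mm off (tab end 36.5 against 34, cover edge -17.3 against -20), so I'll correct that and press.

```bash
sed -i 's/-15\*ex/-12.5*ex/' h.py; python3 - <<'E'
from h import *
reach(W(12,0,120),[180,0,93.6]); move_l(W(12,0,78),v=80); sleep(.2); print(current_ee_pos()[2],current_force()[2]); f0=current_force()[2]
for z in np.arange(74,57.5,-1.5):
    move_l(W(12,0,z),v=30); f=current_force()[2]; print(z,current_ee_pos()[2].round(2),round(f,1),current_t())
    if f-f0>25: break
sleep(.2); print(current_force(),current_ee_pos())
move_l(W(12,0,130),v=150)
print(current_t())
E
```

```text
78.43813479491052 -0.07632373646805492
74.0 73.82 0.9 5.5417
72.5 72.43 0.1 5.7917
71.0 70.91 0.5 6.0417
69.5 69.4 -0.4 6.2917
68.0 67.91 -0.3 6.5417
66.5 66.4 -0.0 6.7917
65.0 64.9 -0.4 7.0417
63.5 63.39 -0.4 7.2917
62.0 61.91 0.2 7.5417
60.5 60.39 0.1 7.7917
59.0 58.88 0.2 8.0417
[-0.39684053  0.29690653 -0.44803192] [567.20857522 -45.10559965  59.02378851]
8.8667
```

No force at all down to z = 59, which is odd. I'll look before going further.

```bash
python3 - <<'E'
from h import *
print(current_gripper_width())
c=snap('wrist','w2'); X=cloud(c); T=np.stack([(X[...,:2]-O)@ex,(X[...,:2]-O)@ey,X[...,2]],-1)
s=snap('side','s2'); 
cv2.imwrite('pics/s2c.png',cv2.resize(s['color'][120:300,190:370,::-1],None,fx=3,fy=3))
print(current_t(),current_ee_pos(),current_orientation())
t=snap('top','t2'); X=cloud(t); T=np.stack([(X[...,:2]-O)@ex,(X[...,:2]-O)@ey,X[...,2]],-1)
E
```

```text
0.2882598717337356
8.9667 [566.24771095 -44.85502522 128.83874272] [-1.79881420e+02 -1.06323547e-02  9.36106013e+01]
```

View pics/w2.png

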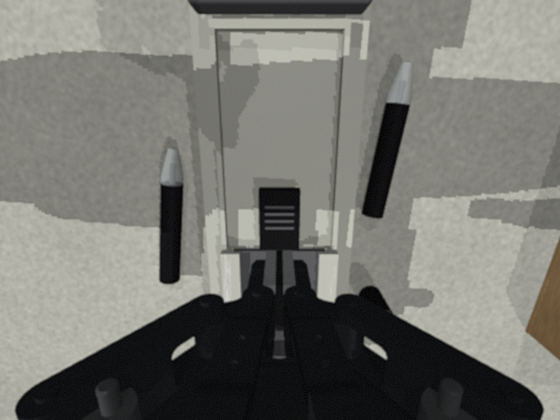

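View pics/s2c.png

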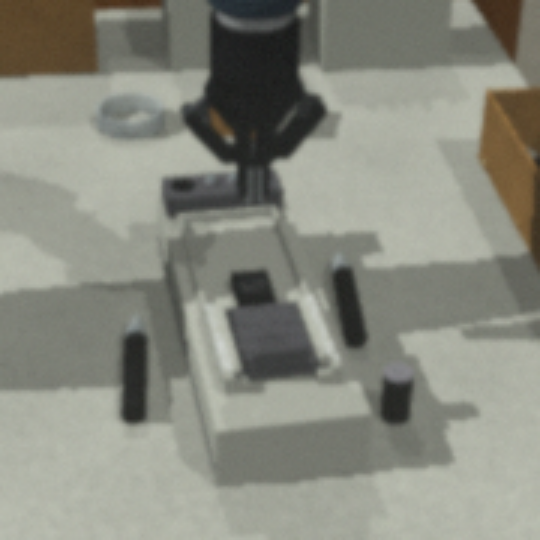

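The wrist view shows the tab at (279,217) in front of the cover edge at row 250. The side crop shows the fingertips high above the tray at (252,195). I'll check the tab height now, and the tip position by projection.

```bash
python3 - <<'E'
from h import *
def T_(c):
    X=cloud(c); return np.stack([(X[...,:2]-O)@ex,(X[...,:2]-O)@ey,X[...,2]],-1)
c=dict(np.load('pics/w2.npz')); T=T_(c); g=c['color'].max(-1)
m=np.zeros(g.shape,bool); m[192:240,264:296]=1; print('tab',np.median(T[m],0).round(1),np.percentile(T[m][:,2],[5,95]).round(1), np.percentile(T[m][:,0],[0,100]).round(1))
for r in range(180,256,8): print(r,T[r,268].round(1),T[r,279].round(1),T[r,235].round(1))
s=dict(np.load('pics/s2.npz')); p=s['view']@np.r_[current_ee_pos(),1]; f=210/np.tan(np.radians(float(s['fov_y']))/2)
u,v=s['cx']-f*p[0]/p[2], s['cy']+f*p[1]/p[2]; print('TCP side crop px',((u-190)*3,(v-120)*3),'depth',-p[2])
S=T_(s); 
# tip column of tool pixels in the side view: lowest point of dark fingers
for r in range(170,200,3): print(r, S[r,int(u)].round(0))
E
```

```text
tab [nan nan nan] [nan nan] [nan nan]
180 [40.5  9.  60.4] [40.5 -0.2 60.7] [40.5 36.6 60.4]
188 [34.7  8.9 65. ] [34.7 -0.2 65.3] [33.6 37.  60.4]
196 [29.9  8.7 73.1] [29.8 -0.2 72.8] [26.7 37.2 60.7]
204 [22.9  8.8 72.2] [22.9 -0.2 72.2] [19.6 37.6 60.5]
212 [16.2  8.9 72.6] [16.8 -0.2 74.5] [12.1 38.  59.6]
220 [ 9.5  8.9 73.5] [ 9.  -0.2 71.9] [ 4.7 38.4 59.4]
228 [ 2.6  9.  73.8] [ 2.  -0.2 72.1] [-2.6 38.6 59.9]
236 [-5.5  9.2 71.4] [-5.  -0.2 72.7] [-10.5  39.1  59.1]
244 [-12.3   9.2  72.7] [-12.3  -0.2  72.7] [-18.1  39.4  59.4]
252 [ 25.    5.4 168. ] [ 2.490e+01 -1.000e-01  1.679e+02] [-19.   37.3  74.3]
TCP side crop px (np.float64(251.5459296962784), np.float64(228.2337075471735)) depth 1225.9092410866763
170 [  0.   6. 215.]
173 [ -1.   6. 207.]
176 [  2.   6. 197.]
179 [  3.   5. 187.]
182 [ -0.   6. 180.]
185 [  2.   6. 170.]
188 [161. -25.  65.]
191 [145. -22.  64.]
194 [132. -20.  62.]
197 [118. -17.  60.]
```

Two cameras put the real fingertips at z of about 166 with the TCP reading 129. The tips are about 37 mm higher than reported, so the fingers never reached the tab, which is still at 73 mm. x and y agree. I'll do a guarded descent and let contact give the offset.

```bash
python3 - <<'E'
from h import *
move_l(W(12,0,44),v=150); sleep(.1); f0=current_force()[2]; print(current_force(),current_t())
for z in np.arange(42,16,-1.0):
    move_l(W(12,0,z),v=25); f=current_force()[2]-f0; print(z,current_ee_pos()[2].round(2),round(f,1))
    if f>22: break
sleep(.1); print(current_force(),current_ee_pos(),current_t())
E
```

```text
[-0.30124778  0.59090621 -0.2171192 ] 9.8417
42.0 42.33 -0.2
41.0 40.98 1.2
40.0 40.07 2.6
39.0 39.12 3.9
38.0 38.03 2.3
37.0 36.96 4.3
36.0 35.94 2.8
35.0 34.93 2.4
34.0 33.92 3.3
33.0 32.95 3.3
32.0 31.95 3.2
31.0 30.95 2.1
30.0 29.94 3.3
29.0 28.95 2.8
28.0 28.81 12.9
27.0 28.71 23.8
[-4.10245391  1.24512168 22.82826379] [567.41916623 -45.09793416  28.69104658] 13.9417
```

Contact came at 73 mm and a hard stop after 12.2 mm of travel, so the tab is fully in. The tip offset is about +32 mm. Next I lift, go behind the rib and look.

```bash
python3 - <<'E'
from h import *
move_l(W(12,0,85),v=200); move_l(W(-145,0,85),v=250)
c=snap('wrist','w3'); X=cloud(c); T=np.stack([(X[...,:2]-O)@ex,(X[...,:2]-O)@ey,X[...,2]],-1)
q=T[(abs(T[...,0]-10)<18)&(abs(T[...,1])<12)]; print('tab z',np.median(q[:,2]),len(q))
s=snap('side','s3'); X=cloud(s); T=np.stack([(X[...,:2]-O)@ex,(X[...,:2]-O)@ey,X[...,2]],-1)
q=T[(abs(T[...,0]-10)<18)&(abs(T[...,1])<12)]; print('tab z side',np.median(q[:,2]),len(q))
cv2.imwrite('pics/s3c.png',cv2.resize(s['color'][120:300,190:370,::-1],None,fx=3,fy=3))
print(current_t(),current_ee_pos())
E
```

```text
tab z 60.957556041116305 647
tab z side 58.80324463832778 7
15.2583 [ 577.13843752 -198.88081941   84.29076298]
```

View pics/s3c.png

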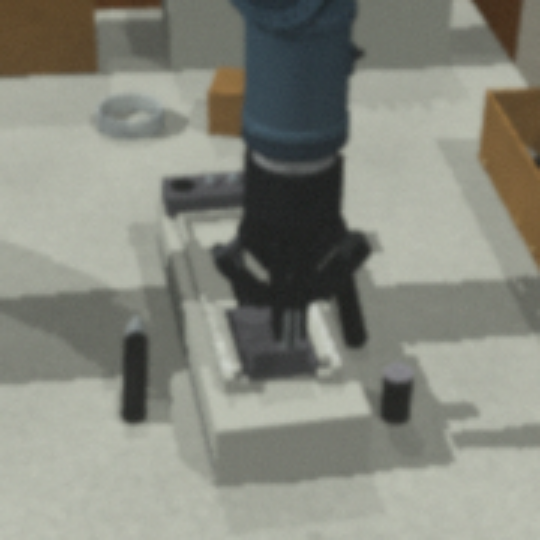

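The tab is in (top at 61 mm), the cover is still seated, and the fingers (tip at crop (288,345)) hang above the bare deck behind the rib. Next: descend with a force guard, then push in steps.

```bash
python3 - <<'E'
from h import *
s=dict(np.load('pics/s3.npz')); X=cloud(s); T=np.stack([(X[...,:2]-O)@ex,(X[...,:2]-O)@ey,X[...,2]],-1)
q=T[(T[...,0]>-175)&(T[...,0]<-125)&(abs(T[...,1])<60)&(T[...,2]>105)&(T[...,2]<135)]; print('tip',q.min(0).round(0),q.max(0).round(0))
if not(len(q) and q[:,0].max()<-130 and abs(q[:,1]).max()<28): raise SystemExit
for z in (65,55,45.5):
    move_l(W(-145,0,z),v=100); f=current_force(); print(z,f.round(1))
    if abs(f[2])>6: raise SystemExit
sleep(.1); f0=current_force()
x=-145
while x<-10:
    x+=3 if x<-110 else 6; move_l(W(x,0,45.5),v=60); f=current_force()-f0; print(x,f.round(1).tolist())
    if np.linalg.norm(f)>15: print('STOP'); break
print(current_t(),current_ee_pos())
E
```

```text
tip [-156.  -14.  118.] [-134.   14.  135.]
65 [ 0.1  0.4 -0.3]
55 [-0.1 -0.5  0.2]
45.5 [ 0.3 -0.4 -0.5]
-142 [-1.0, 0.4, 0.6]
-139 [-0.5, 0.1, -0.0]
-136 [-0.1, 0.2, -0.2]
-133 [-0.3, 0.1, 0.5]
-130 [-0.1, -1.0, 0.6]
-127 [-0.5, -0.5, -0.3]
-124 [-0.5, -0.4, 0.5]
-121 [-0.1, -1.3, 1.2]
-118 [-0.1, -0.9, -0.0]
-115 [-0.7, -0.4, 0.9]
-112 [-0.9, 0.3, 0.6]
-109 [-0.1, 0.4, 0.2]
-103 [-0.3, -1.0, -0.1]
-97 [0.2, -0.8, 0.4]
-91 [-0.5, 0.4, 0.8]
-85 [-0.3, -0.6, 0.4]
-79 [-0.6, -0.4, 0.5]
-73 [-0.2, 0.1, 0.1]
-67 [-0.8, -0.1, 0.6]
-61 [-1.9, -2.5, 0.0]
-55 [-0.1, -0.2, 0.8]
-49 [-0.2, -0.2, 0.2]
-43 [0.5, 0.1, 0.2]
-37 [-0.9, -0.1, -0.4]
-31 [-0.4, -0.6, 0.1]
-25 [-0.7, -1.1, -0.3]
-19 [0.1, -0.2, 0.0]
-13 [0.5, -0.1, 0.2]
-7 [-0.2, -0.2, -0.4]
23.4583 [568.34907462 -63.36985641  45.43100998]
```

```bash
python3 - <<'E'
from h import *
c=snap('wrist','w4'); X=cloud(c); T=np.stack([(X[...,:2]-O)@ex,(X[...,:2]-O)@ey,X[...,2]],-1)
for r in range(130,260,10): print(r,T[r,260].round(1),c['color'][r,260])
E
```

```text
130 [65.3  8.9 68.5] [79 79 81]
140 [60.4  9.1 67.1] [77 77 78]
150 [55.4  9.1 67.2] [79 79 81]
160 [50.5  9.2 68.4] [79 80 82]
170 [nan nan nan] [92 92 93]
180 [39.7  9.5 66.4] [78 76 78]
190 [34.8  9.5 68.4] [78 78 80]
200 [29.   9.7 67.1] [77 76 78]
210 [23.2  9.8 66.7] [78 77 79]
220 [17.2 10.  66. ] [96 94 97]
230 [12.8  9.8 69.9] [63 62 64]
240 [13.   8.9 84.1] [61 61 64]
250 [ 8.9  8.8 87.1] [109 107 110]
```

View pics/w4.png

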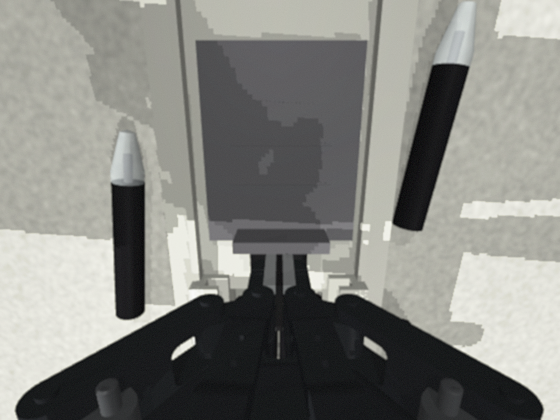

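The cover (196–366, 40–240) is straight and already flat on the deck, its top at 66–67 mm and its origin at about 55. I'll push it on to the tray's middle, back off, rise and check.

```bash
python3 - <<'E'
from h import *
f0=current_force()
for x in (3,13,22,30):
    move_l(W(x,0,45.5),v=60); f=current_force()-f0; print(x,f.round(1).tolist())
    if np.linalg.norm(f)>15: print('STOP'); break
move_l(W(5,0,45.5),v=100); move_l(W(5,0,120),v=200); move_l(W(-100,0,230),v=250)
c=snap('wrist','w5'); X=cloud(c); T=np.stack([(X[...,:2]-O)@ex,(X[...,:2]-O)@ey,X[...,2]],-1)
m=(abs(T[...,1])<44)&(T[...,0]>30)&(T[...,0]<155)&(c['color'].max(-1)<110)&(T[...,2]<75)
print('cover',np.percentile(T[m],[1,50,99],axis=0).round(1))
q=T[(abs(T[...,1])<20)&(T[...,2]>80)&(T[...,0]<120)&(T[...,2]<95)]; print('rib',np.median(q,0).round(1),len(q))
print(current_t(),current_ee_pos(),current_force())
E
```

```text
3 [0.1, -0.5, -0.3]
13 [-0.0, -0.7, -0.5]
22 [-0.7, -0.5, -0.3]
30 [-1.0, -1.2, -0.9]
cover [[ 31.5 -43.3  58.8]
 [ 66.6  -1.9  65.8]
 [ 90.7  39.2  70.3]]
rib [47.1 -0.3 85.9] 342
26.4583 [ 573.41748775 -154.59672937  227.98352391] [-0.44488155 -0.45173945  0.27699393]
```

View pics/w5.png

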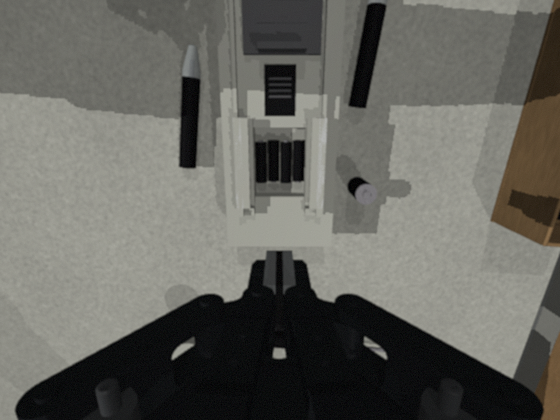

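The cover (244–321, 0–54) lies flat on the tray, its rib at about x = 47 in the tester's frame. The four cells (255–305, 160) are uncovered, the tab is in, the bystanders in view look in place, and the arm is clear.

```bash
python3 -c "
from workcell import *
print(close_job(),current_t())"
```

```text
the job is handed in; nothing more can be done
the job is handed in; nothing more can be done
```

The job is handed in: the snap tab is pressed fully in, and the cover was pushed by its rib to lie flat on the tray with the cells uncovered; the arm finished clear at 26.5 s of the 40 s, and the first press stopped short because the fingertips sit about 32 mm higher than the reported TCP.

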